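# Seat the razor hone on the honing board

## Robot

A 6-joint arm with a two-finger parallel gripper is mounted at the origin on the work surface. World frame = base frame: x ahead of the robot, y to its left, z up, the work surface at z = 0. Lengths are in m, angles in degrees, forces in N, time in s.
With the tool pointing down it reaches from about 0.35 to 0.8 m from the base axis. Payload 7.3 kg.
Tool frame: the origin (TCP) lies midway between the tips of the shut fingers; the grasp point (between the pads) lies 19 mm behind it; z points along the fingers, x is the direction in which the jaws open and shut, and the axes are right-handed (so a half turn about z gives the same grasp; the last joint's range is limited). The gripper opens to 85 mm and grips with 20 to 120 N. Pads are 22 mm wide; open, the fingers measure 114 mm over their backs; the gripper's body (76 mm by 85 mm) begins 54 mm behind the grasp point. The pads swing forward as they close: fully open they stand 13 mm farther back than shut.
Start: joints at [65.432, 19.595, 87.324, -0, 73.075, -8.365], TCP at [0.146, 0.504, 0.231] pointing down, gripper open.
Joint ranges: [-145.02, 145.02], [-44.19, 115.74], [2.07, 154.8], [-57.11, 237.11], [16.16, 152.29], [-177.93, 177.93]. Speed limits (degrees/s): [147.25, 147.25, 180, 180, 180, 180].

## Interface

Orientations are given as a 3x3 rotation matrix whose columns are the frame's x, y, z axes.
In Python, from plant import * gives the robot as it stands.
- The arm moves only by the tool send_rows, never from a script. Its argument "steps" is a list of rows, each an object of numbers: "jaw": the opening, from 0 (shut) to 1 (fully open); "tx", "ty", "tz": the shift along the tool's x, y, z in mm; "spin": the turn about the tool's z in rad. In form: [{"jaw": .., "tx": .., "ty": .., "tz": .., "spin": ..}, ...]. A call has 1 to 5 rows; each row shifts and turns the commanded pose from where the row before left it, along the tool's axes as they then stand; what a row does not reach is not made up. A row lasts 1/8 s, in which the tool goes at most 62.5 mm and 10.7 degrees, less where a joint would pass 70% of its speed; a pose out of reach is approached as far as the arm can. A call is refused whole if a number of a shift passes 62.5 or a number of a turn 0.188, either way. A call with a gripper value outside its range is refused whole. The fingers move at their own pace and stop on an object; "newtons" is the grip in N (left out, the last holds). Time passes only in rows, so rows that do not move let the fingers close. It gives the time, the measured TCP pose, the force and the opening at its end, in the units of the state.
- read_state(): the state, without advancing time (a new reading comes with each control period).
- snapshot(name): name is "side" or "top" or "wrist"; returns the picture (400x640x3 uint8, red, green, blue); there is no depth.
- camera_info(name): a dict with "camera_matrix" (3x3 intrinsics, pixels), "k1" (the pictures are not rectified: a ray, as slopes to the right and down, at radius r is drawn at 1 + k1 r^2 times it, then the intrinsics apply), "R" (3x3) and "t" (3): a world point X has camera coordinates R X + t; the wrist camera has in their place "hand_eye" (4x4, takes a point from camera to tool coordinates, whose origin is the TCP and whose axes are the tool frame's). Camera axes: x right, y down, z forward; pixel columns grow to the right and rows downward; lengths in m; the calibration is good to about 2 mm. A picture is of the moment at which its call begins: read the wrist's pose just before it. camera_info takes no time and is no camera call.
- job_done(): hands the job in, once; it reports no verdict.
The state is a dict: "time": time; "joints": joint angles; "joint_velocities": joint speeds; "joint_torque": joint torques, N m; "tcp_pos": TCP position; "tcp_rot": TCP orientation; "contact_force": force on the tool from outside, world axes, zero at the start; "moment": the same for the moment, N m; "gripper_width": finger opening in m.
Only numpy, scipy, OpenCV 4.12 (cv2) and the standard library are available. Lean on these libraries where they do the work, as an engineer would, in place of code of your own. Each camera call takes 0.05 s, during which the arm holds its last target.

## Task

The razor hone has been left on the freely turning product stand. Lift it off, set it down gently, flat on the bed of the wooden honing board, and slide it fully home into the corner of the board, so that one long side lies flush against the long metal rail and one end touches the short metal end stop; then let go of it. Leave the jar standing on the stand, and the spray bottle and neck brush standing where they are.

Things in the scene. Friction and masses are not known exactly. Their poses are not given: they have to be found in the camera images.
- hone_center (a point): Centre of the hone (sharpening stone), a loose plain rectangular block 150 long x 50 wide x 28 mm high, dark grey below and cream above, 0.3 to 0.6 kg. Its x runs along the length, y across the width, z up; the point is half-way up, 14 mm above its underside. Starts lying flat on the revolving stand, off its centre, and may be used either end round.
- board: Honing board, fixed: a wooden plate 220 (its x) x 150 mm (its y), its flat top, the bed, 16 mm above the table. Origin at the plate's centre at table height, z up. Two fixed aluminium stops stand 12 mm above the bed along its +y and +x edges; the other two sides are open. A hone that is fully home has its centre at x +20, y +35, z +30 mm.
- board_rail (a point): Middle of the inner face of the long rail (150 mm long, 15 thick), at bed height. Axes as the board's; it lies at x +5, y +60 mm in the board's frame. The face looks to -y; the hone's long side goes against it. Pushed slowly, the hone slides on the bed at some 2 to 8 N.
- board_stop (a point): Middle of the inner face of the short end stop (30 mm wide, 15 thick), at bed height. Axes as the board's; it lies at x +95, y +35 mm in the board's frame. The face looks to -x; the hone's end goes against it.
- stand: Revolving product stand: a fixed dark metal foot carrying a round pale wooden disc, 250 mm in diameter, flat and without a rim, top face 40 mm above the table. Origin at the foot's centre on the table top; the disc turns freely about this vertical axis and is easily dragged round by a touch, carrying whatever lies on it.
- jar: Bystander: amber glass jar with steel lid, 56 mm in diameter, 50 mm high, loose, standing on the disc on the side away from the hone. Origin at the centre of its underside.
- spray: Bystander: loose pale green spray bottle with white trigger head, 68 mm in diameter, 192 mm high, standing on the table beyond the work. Origin at the centre of its underside.
- brush: Bystander: loose neck brush standing on its black handle, bristles up, up to 72 mm in diameter, 157 mm high, on the table beyond the work. Origin at the centre of its underside.

How it is judged (in metres and radians):
On the way:
1. the hone is lifted well clear of the stand, by 20 mm or more (height (world z) of hone_center above 0.074 m), for 0.1 s.
At the end, for the whole second after the job is handed in: The hone lies at rest flat on the bed of the honing board, its centre within 3 mm of the fully home position both along and across the board, its length within 0.025 rad of the rail's direction, and the robot has let go. The jar still stands on the revolving stand (x of hone_center in the frame of board between 0.017 and 0.0225 m and y of hone_center in the frame of board between 0.032 and 0.0375 m and z of hone_center in the frame of board between 0.027 and 0.033 m and angle between the x axis of hone_center and the x axis of board, either way round below 0.025 rad and angle between the z axis of hone_center and the z axis of board, either way round below 0.03 rad and linear speed of hone below 0.01 m/s and height (world z) of jar above 0.035 m); the robot touches nothing.
It fails at once if the hone is dropped onto the board: let go while its underside is more than 15 mm above the bed (z of hone_center in the frame of board above 0.045 m and horizontal distance between hone_center and board below 0.15 m and contact force between hone and anything else below 0.05 N).
It fails at once if the jar is tipped over or knocked off the stand (angle between jar's own z axis and vertical above 0.5 rad or height (world z) of jar below 0.03 m).
It fails at once if the spray bottle or neck brush is knocked over or shifted by more than 50 mm (angle between any of spray, brush's own z axis and vertical above 0.5 rad or distance of any of spray, brush from where it was at the start of the episode above 0.05 m).
It also fails if it takes over 64 s, if anything falls off the work surface, if the arm or the gripper's body presses on something with over 40 N, if the wrist force passes 120 N, or if a joint passes its speed limit or range.

## Working session

There is one attempt and no reset: what is moved stays moved. The work goes in short steps, Python scripts to look and compute and a tool call to move; the robot and the scene stay as the last step left them, time stands still between calls to the robot, and variables do not carry over. Pictures are saved under pics/ and viewed, and the job is handed in when it is done.

Besides the shell and the picture viewer there is one more tool, called after "Call:" by a JSON object that holds its "name" and its "arguments", one argument or row to a line. send_rows: Moves the arm, as the interface text tells. Its arguments: {"type":"object","properties":{"steps":{"type":"array"},"newtons":{"type":"number"}},"required":["steps"]}

```bash
mkdir -p pics; ls
python3 - <<'E'
from plant import *
import cv2
s=read_state();print(s)
for n in("side","top","wrist"):
    print(n,camera_info(n))
    cv2.imwrite(f"pics/{n}0.png",snapshot(n)[:,:,::-1])
print(read_state()['time'])
E
```

```text
pics
{'time': 0.0, 'joints': array([ 6.54320100e+01,  1.96367559e+01,  8.73776083e+01,  3.44107257e-03,
        7.30745384e+01, -8.36579514e+00]), 'joint_velocities': array([ 0.05847438, -0.10337108, -0.02749662,  0.13233674, -0.01926015,
        0.02222844]), 'joint_torque': array([ 3.87752434e-04, -4.33676970e+01, -2.45999587e+01, -2.20839042e-04,
        7.89937098e-03, -2.70187149e-05]), 'tcp_pos': array([0.14628796, 0.50379038, 0.23062077]), 'tcp_rot': array([[ 2.79044192e-01,  9.60278008e-01, -6.97384663e-04],
       [ 9.60277047e-01, -2.79044921e-01, -1.38727901e-03],
       [-1.52677518e-03, -2.82570333e-04, -9.99998795e-01]]), 'contact_force': array([0.13217499, 0.11452995, 0.42126064]), 'moment': array([-0.00218743, -0.01481386, -0.00123443]), 'gripper_width': 0.08530577933090856}
side {'camera_matrix': array([[375.29210915,   0.        , 316.45261624],
       [  0.        , 375.29210915, 204.05049199],
       [  0.        ,   0.        ,   1.        ]]), 'k1': -0.0765612571255098, 'R': array([[-0.94019969, -0.3399015 , -0.02216989],
       [-0.15630125,  0.4883419 , -0.858
[... 379 characters left out ...]
551803, -0.01964092, -0.16842933],
       [ 0.16771116,  0.03379493, -0.98525675]]), 't': array([0.01432862, 0.62836652, 0.89774484])}
wrist {'camera_matrix': array([[334.92426871,   0.        , 319.6042667 ],
       [  0.        , 334.92426871, 207.05382246],
       [  0.        ,   0.        ,   1.        ]]), 'k1': -0.06819788190571854, 'hand_eye': array([[ 9.99999438e-01, -5.51047880e-04,  9.05842519e-04,
        -7.71497233e-04],
       [ 2.87285248e-04,  9.63198198e-01,  2.68792018e-01,
        -6.88172928e-02],
       [-1.02062315e-03, -2.68791607e-01,  9.63197815e-01,
        -1.42451094e-01],
       [ 0.00000000e+00,  0.00000000e+00,  0.00000000e+00,
         1.00000000e+00]])}
0.15
```

View pics/side0.png

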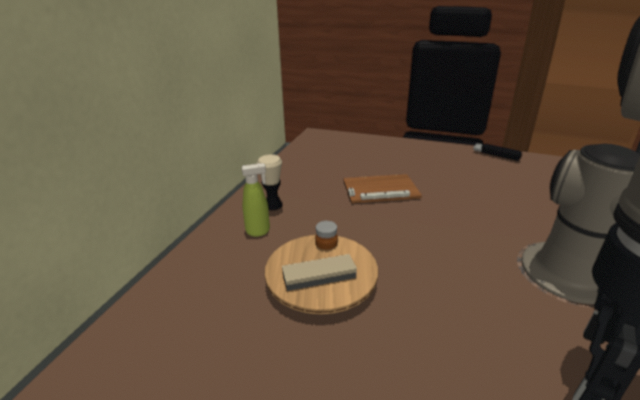

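View pics/top0.png

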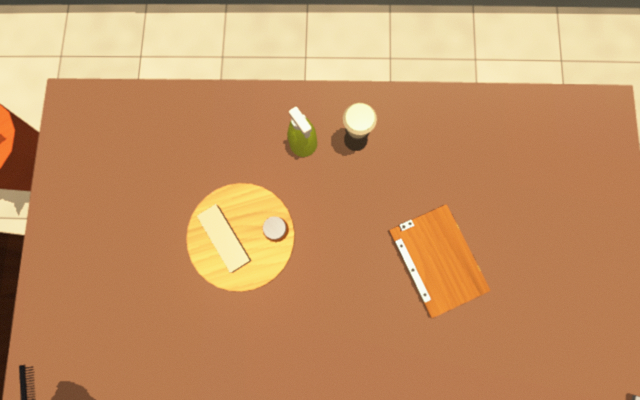

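View pics/wrist0.png

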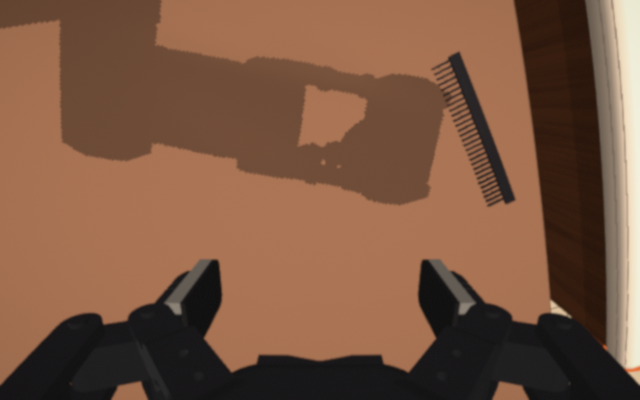

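The top view shows the stand near (241,237), the hone at about (223,239) and the jar at (275,229). The board is near (439,262), with its rail on the left edge and the stop at upper left (407,226). Next I'll enlarge these areas.

Run:
```python
import cv2
a=cv2.imread("pics/top0.png")
cv2.imwrite("pics/t_h.png",cv2.resize(a[180:300,180:305],None,fx=5,fy=5,interpolation=cv2.INTER_CUBIC)[:600])
cv2.imwrite("pics/t_b.png",cv2.resize(a[202:322,380:500],None,fx=5,fy=5,interpolation=cv2.INTER_CUBIC))
b=cv2.imread("pics/side0.png")
cv2.imwrite("pics/s_h.png",cv2.resize(b[215:315,255:390],None,fx=5,fy=5,interpolation=cv2.INTER_CUBIC))
cv2.imwrite("pics/s_b.png",cv2.resize(b[165:215,335:430],None,fx=8,fy=8,interpolation=cv2.INTER_CUBIC))
```

```text
(no output)
```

View pics/t_h.png

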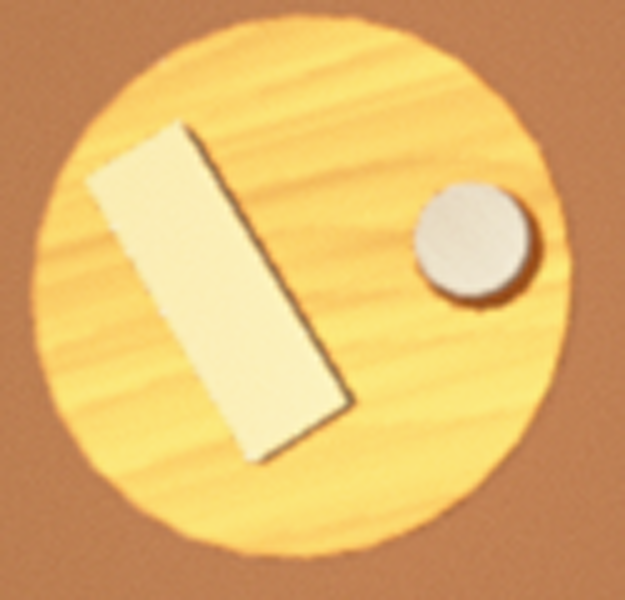

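View pics/t_b.png

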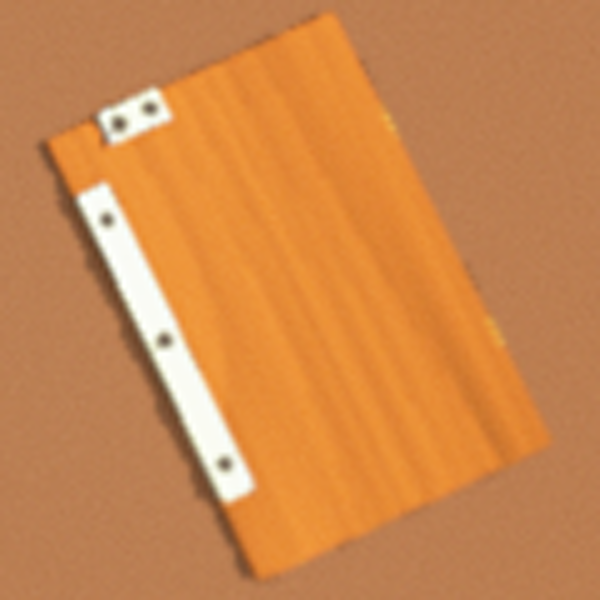

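View pics/s_h.png

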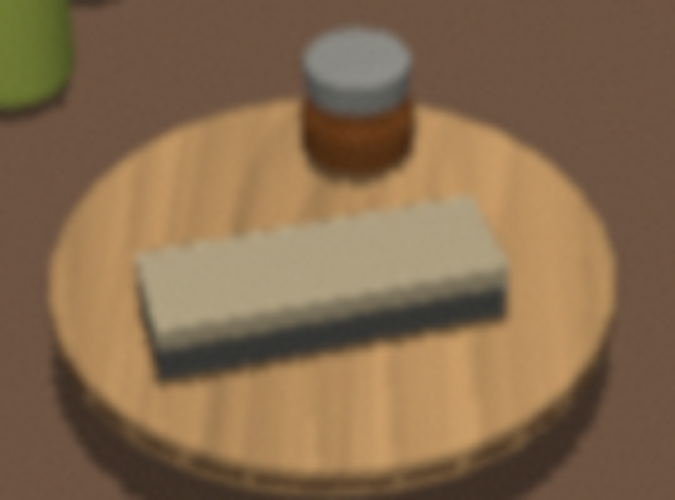

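View pics/s_b.png

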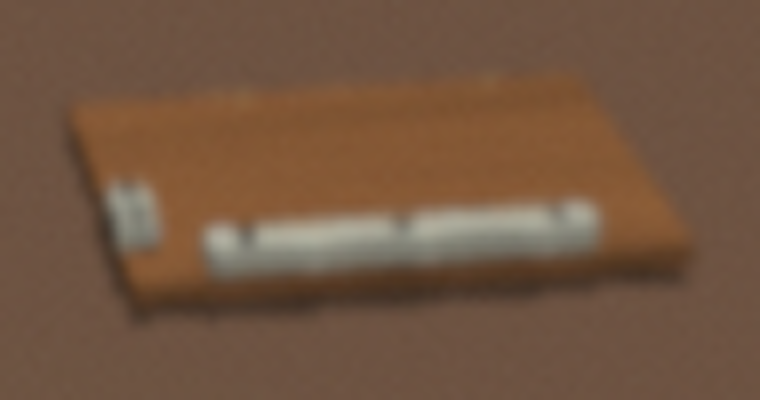

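```bash
cat > h.py <<'E'
import numpy as np, cv2
from plant import *
def und(ci,p):
    K=ci["camera_matrix"];k=ci["k1"]
    p=np.asarray(p,float).reshape(-1,1,2)
    return cv2.undistortPoints(p,K,np.array([k,0,0,0,0.]),).reshape(-1,2)
def Rt(n,st=None):
    ci=camera_info(n)
    if n!="wrist": return ci,ci["R"],ci["t"]
    st=st or read_state(); H=ci["hand_eye"]; T=np.eye(4);T[:3,:3]=st["tcp_rot"];T[:3,3]=st["tcp_pos"]
    W=np.linalg.inv(T@H); return ci,W[:3,:3],W[:3,3]
def onplane(n,p,z,st=None):
    ci,R,t=Rt(n,st);u=und(ci,p);d=np.c_[u,np.ones(len(u))]@R;c=-R.T@t
    return c+d*((z-c[2])/d[:,2])[:,None]
def tri(n1,p1,n2,p2,s1=None,s2=None):
    a,R1,t1=Rt(n1,s1);b,R2,t2=Rt(n2,s2)
    X=cv2.triangulatePoints(np.c_[R1,t1],np.c_[R2,t2],und(a,p1).T,und(b,p2).T);return (X[:3]/X[3]).T
def proj(n,X,st=None):
    ci,R,t=Rt(n,st);q,_=cv2.projectPoints(np.asarray(X,float),cv2.Rodrigues(R)[0],t,ci["camera_matrix"],np.array([ci["k1"],0,0,0,0.]));return q.reshape(-1,2)
E
python3 - <<'E'
from h import *
np.set_printoptions(precision=4,suppress=True)
f=lambda l,o,s:[( (x+.5)/s-.5+o[0],(y+.5)/s-.5+o[1]) for x,y in l]
ht=f([(86,180),(182,121),(354,402),(258,465)],(180,180),5)
hs=f([(162,337),(138,257),(472,197),(506,265)],(255,215),5)
bt=f([(43,145),(333,12),(551,440),(260,579)],(380,202),5)
bs=f([(135,300),(72,108),(583,75),(690,245)],(335,165),8)
for t,s,z in((ht,hs,.068),(bt,bs,.016)):
    X=tri("top",t,"side",s);print(X);print(X.mean(0))
    P=onplane("top",t,z);print(P,P.mean(0))
    print(np.linalg.norm(np.roll(P,-1,0)-P,axis=1))
    d=P[0]-P[3]+P[1]-P[2];print("ang",np.degrees(np.arctan2(d[1],d[0])))
    Q=onplane("side",s,z);print(Q.mean(0)); d=Q[0]-Q[3]+Q[1]-Q[2];print("ang",np.degrees(np.arctan2(d[1],d[0])))
print("jar",onplane("top",f([(473,239)],(180,180),5),.09),"disc",onplane("top",f([(302,286)],(180,180),5),.04))
ra=f([(254,489),(106,181),(111,145),(170,122)],(380,202),5)
print("rail/stop inner top edges",onplane("top",ra,.028))
print("spray,brush",onplane("top",[(302,140),(357,140)],0.1))
E
```

```text
[[0.5858 0.3004 0.0644]
 [0.6145 0.2585 0.0646]
 [0.491  0.1737 0.0638]
 [0.4635 0.2148 0.0653]]
[0.5387 0.2368 0.0645]
[[0.5854 0.2992 0.068 ]
 [0.6132 0.2573 0.068 ]
 [0.4895 0.1726 0.068 ]
 [0.4611 0.2136 0.068 ]] [0.5373 0.2357 0.068 ]
[0.0503 0.1499 0.0499 0.151 ]
ang 34.47769015956833
[0.5384 0.2408 0.068 ]
ang 34.96906004297525
[[ 0.5688 -0.1374  0.0077]
 [ 0.6337 -0.2732  0.0129]
 [ 0.4368 -0.3668  0.0137]
 [ 0.3746 -0.234   0.013 ]]
[ 0.5035 -0.2528  0.0118]
[[ 0.5663 -0.1366  0.016 ]
 [ 0.6319 -0.2725  0.016 ]
 [ 0.4371 -0.3659  0.016 ]
 [ 0.3727 -0.2335  0.016 ]] [ 0.502  -0.2521  0.016 ]
[0.1509 0.216  0.1473 0.2165]
ang 26.0905411776635
[ 0.5032 -0.2452  0.016 ]
ang 27.176231217563373
jar [[0.5604 0.12   0.09  ]] disc [[0.5422 0.2046 0.04  ]]
rail/stop inner top edges [[ 0.4129 -0.2287  0.028 ]
 [ 0.5492 -0.1637  0.028 ]
 [ 0.5658 -0.1661  0.028 ]
 [ 0.577  -0.1933  0.028 ]]
spray,brush [[ 0.7556  0.0649  0.1   ]
 [ 0.7575 -0.0571  0.1   ]]
```

The hone centre is at about (0.537, 0.236) with yaw 34.5°. Triangulated top height is about 65 mm against 68 mm given, and the lengths come out at 150×50. The board centre is (0.502, -0.252) with yaw about 26°, top at about 12 mm against 16 mm, and size about 216×149. All are within calibration error. I'll move above the hone.

Call:
{"name": "send_rows", "arguments": {
  "steps": [
    {"jaw":1,"tx":-18.5,"ty":56.2,"tz":0,"spin":0},
    {"jaw":1,"tx":-18.5,"ty":56.2,"tz":0,"spin":0},
    {"jaw":1,"tx":-18.5,"ty":56.2,"tz":0,"spin":0},
    {"jaw":1,"tx":-18.5,"ty":56.2,"tz":0,"spin":0},
    {"jaw":1,"tx":-18.5,"ty":56.2,"tz":0,"spin":0}
  ]
}}

```text
time: 0.78
tcp_pos: [0.3918, 0.3356, 0.2312]
tcp_rot: [[0.279, 0.96, -0.0], [0.96, -0.279, 0.0], [0.0, -0.0, -1.0]]
contact_force: [0.3, 0.6, 0.1]
gripper_width: 0.0858
```

Call:
{"name": "send_rows", "arguments": {
  "steps": [
    {"jaw":1,"tx":-18.5,"ty":56.2,"tz":0,"spin":0},
    {"jaw":1,"tx":-18.5,"ty":56.2,"tz":0,"spin":0},
    {"jaw":1,"tx":-18.5,"ty":56.2,"tz":0,"spin":0},
    {"jaw":1,"tx":0,"ty":0,"tz":0,"spin":0.18},
    {"jaw":1,"tx":0,"ty":0,"tz":0,"spin":0.18}
  ]
}}

```text
time: 1.4
tcp_pos: [0.5374, 0.2356, 0.2305]
tcp_rot: [[0.606, 0.796, -0.001], [0.796, -0.606, -0.0], [-0.001, -0.001, -1.0]]
contact_force: [-0.1, -1.3, 0.3]
gripper_width: 0.0855
```

Call:
{"name": "send_rows", "arguments": {
  "steps": [
    {"jaw":1,"tx":0,"ty":0,"tz":0,"spin":0.18},
    {"jaw":1,"tx":0,"ty":0,"tz":0,"spin":0.18},
    {"jaw":1,"tx":0,"ty":0,"tz":0,"spin":0.18},
    {"jaw":1,"tx":0,"ty":0,"tz":0,"spin":0.18},
    {"jaw":1,"tx":0,"ty":0,"tz":0,"spin":0.18}
  ]
}}

```text
time: 2.02
tcp_pos: [0.5367, 0.2366, 0.2309]
tcp_rot: [[1.0, 0.022, -0.001], [0.022, -1.0, -0.0], [-0.001, 0.0, -1.0]]
contact_force: [0.2, 1.0, 0.5]
gripper_width: 0.0853
```

Call:
{"name": "send_rows", "arguments": {
  "steps": [
    {"jaw":1,"tx":0,"ty":0,"tz":0,"spin":0.18},
    {"jaw":1,"tx":0,"ty":0,"tz":0,"spin":0.18},
    {"jaw":1,"tx":0,"ty":0,"tz":0,"spin":0.18},
    {"jaw":1,"tx":0,"ty":0,"tz":0,"spin":0.18},
    {"jaw":1,"tx":0,"ty":0,"tz":0,"spin":0.18}
  ]
}}

```text
time: 2.65
tcp_pos: [0.5367, 0.2365, 0.2309]
tcp_rot: [[0.639, -0.769, -0.001], [-0.769, -0.639, -0.0], [-0.0, 0.001, -1.0]]
contact_force: [-0.8, -0.6, 0.4]
gripper_width: 0.0852
```

Run:
```python
from h import *
import pickle
s=read_state();a=snapshot("wrist")[:,:,::-1];pickle.dump(s,open("w1.pkl","wb"))
cv2.imwrite("pics/w1.png",a)
```

```text
(no output)
```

View pics/w1.png

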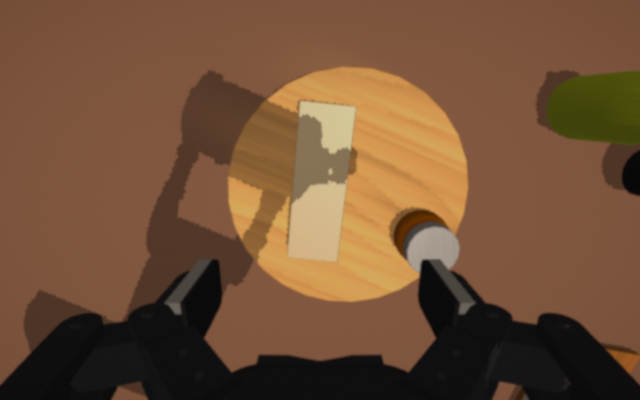

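The hone's top corners are at about (300,101), (355,106), (338,262) and (288,258). The jar lid is at (432,249), near the right finger.

Run:
```python
from h import *
import pickle
np.set_printoptions(precision=4,suppress=True)
s=pickle.load(open("w1.pkl","rb"))
a=cv2.imread("pics/w1.png")
p=np.array([(300,101),(355,106),(338,262),(288,258)],np.float32).reshape(-1,1,2)
P=onplane("wrist",p,.068,s);print(P,P.mean(0),np.linalg.norm(np.roll(P,-1,0)-P,axis=1))
d=P[0]-P[3]+P[1]-P[2];print("ang",np.degrees(np.arctan2(d[1],d[0])))
print("jar",onplane("wrist",[(432,249)],.09,s))
# order in wrist vs top
f=lambda l,o,s:[( (x+.5)/s-.5+o[0],(y+.5)/s-.5+o[1]) for x,y in l]
ht=f([(86,180),(182,121),(354,402),(258,465)],(180,180),5)
print(proj("wrist",onplane("top",ht,.068),s))
```

```text
[[0.5858 0.3001 0.068 ]
 [0.6134 0.2603 0.068 ]
 [0.4906 0.1751 0.068 ]
 [0.4623 0.216  0.068 ]] [0.538  0.2379 0.068 ] [0.0484 0.1494 0.0498 0.1494]
ang 34.50652184458281
jar [[0.5624 0.1243 0.09  ]]
[[300.5494 102.0061]
 [357.4313 108.3898]
 [339.1902 264.2546]
 [289.1752 260.2833]]
```

Both views agree: centre (0.5375, 0.237), yaw 34.5°. I'll grip the top half of the hone, so the fingertips clear the 12 mm rail when it's placed.

Call:
{"name": "send_rows", "arguments": {
  "steps": [
    {"jaw":1,"tx":0,"ty":0,"tz":0,"spin":0.09},
    {"jaw":1,"tx":0,"ty":0,"tz":50,"spin":0},
    {"jaw":1,"tx":0,"ty":0,"tz":50,"spin":0},
    {"jaw":1,"tx":0,"ty":0,"tz":40,"spin":0},
    {"jaw":1,"tx":0,"ty":0,"tz":20,"spin":0}
  ]
}}

```text
time: 3.32
tcp_pos: [0.5355, 0.2362, 0.0685]
tcp_rot: [[0.574, -0.819, -0.004], [-0.819, -0.574, -0.001], [-0.001, 0.004, -1.0]]
contact_force: [-0.9, 0.0, 0.7]
gripper_width: 0.0851
```

Call:
{"name": "send_rows", "arguments": {
  "steps": [
    {"jaw":1,"tx":0,"ty":0,"tz":10,"spin":0},
    {"jaw":1,"tx":0,"ty":0,"tz":10,"spin":0},
    {"jaw":1,"tx":0,"ty":0,"tz":0,"spin":0}
  ]
}}

```text
time: 3.7
tcp_pos: [0.5369, 0.2366, 0.0512]
tcp_rot: [[0.572, -0.82, -0.0], [-0.82, -0.572, 0.0], [-0.0, 0.0, -1.0]]
contact_force: [0.5, -0.7, 0.3]
gripper_width: 0.0853
```

Run:
```python
from h import *
a=snapshot("wrist")[:,:,::-1];b=snapshot("side")[:,:,::-1]
b=cv2.resize(b[190:320,230:410],None,fx=3.5,fy=3.5,interpolation=cv2.INTER_CUBIC)
cv2.imwrite("pics/w2.png",a);cv2.imwrite("pics/s2.png",b)
```

```text
(no output)
```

View pics/w2.png

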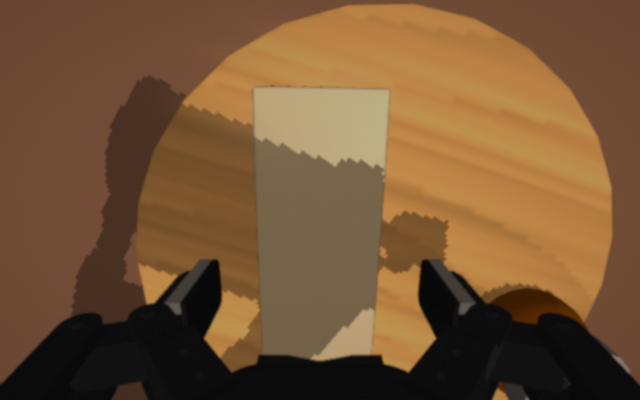

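View pics/s2.png

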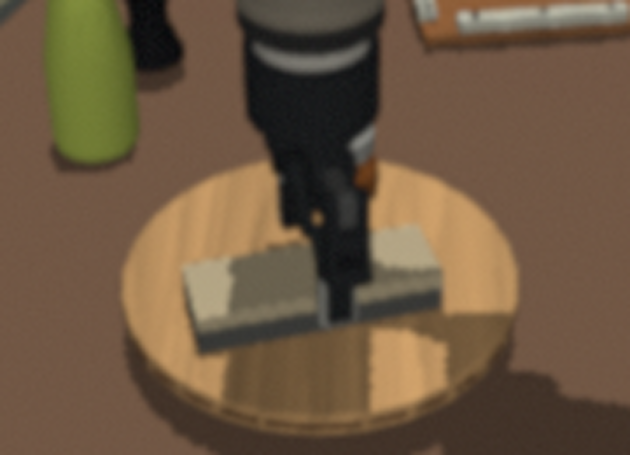

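The hone lies centred between the pads and the jar is clear. Closing now.

Call:
{"name": "send_rows", "arguments": {
  "steps": [
    {"jaw":0.5,"tx":0,"ty":0,"tz":0,"spin":0},
    {"jaw":0.3,"tx":0,"ty":0,"tz":0,"spin":0},
    {"jaw":0.3,"tx":0,"ty":0,"tz":0,"spin":0},
    {"jaw":0.3,"tx":0,"ty":0,"tz":0,"spin":0}
  ],
  "newtons": 60
}}

```text
time: 4.3
tcp_pos: [0.5373, 0.2368, 0.0523]
tcp_rot: [[0.572, -0.82, 0.001], [-0.82, -0.572, 0.001], [0.0, -0.001, -1.0]]
contact_force: [-0.7, -0.2, 5.1]
gripper_width: 0.0485
```

Call:
{"name": "send_rows", "arguments": {
  "steps": [
    {"jaw":0.3,"tx":0,"ty":0,"tz":0,"spin":0},
    {"jaw":0.3,"tx":0,"ty":0,"tz":-5,"spin":0},
    {"jaw":0.3,"tx":0,"ty":0,"tz":-10,"spin":0},
    {"jaw":0.3,"tx":0,"ty":0,"tz":-20,"spin":0},
    {"jaw":0.3,"tx":0,"ty":0,"tz":-20,"spin":0}
  ]
}}

```text
time: 4.92
tcp_pos: [0.5366, 0.2365, 0.1068]
tcp_rot: [[0.572, -0.82, -0.001], [-0.82, -0.572, -0.0], [-0.0, 0.001, -1.0]]
contact_force: [0.4, -0.3, -5.9]
gripper_width: 0.0481
```

Lifted, with a load of about 6 N on the wrist. Raising it further and carrying it toward the board.

Call:
{"name": "send_rows", "arguments": {
  "steps": [
    {"jaw":0.3,"tx":0,"ty":0,"tz":-30,"spin":0},
    {"jaw":0.3,"tx":0,"ty":0,"tz":-40,"spin":0},
    {"jaw":0.3,"tx":20,"ty":17,"tz":-20,"spin":0},
    {"jaw":0.3,"tx":41,"ty":34,"tz":0,"spin":0},
    {"jaw":0.3,"tx":41,"ty":34,"tz":0,"spin":0}
  ]
}}

```text
time: 5.55
tcp_pos: [0.525, 0.1032, 0.1967]
tcp_rot: [[0.573, -0.82, 0.0], [-0.82, -0.573, -0.0], [0.0, -0.0, -1.0]]
contact_force: [0.8, -0.0, -5.5]
gripper_width: 0.0484
```

Run:
```python
from h import *
import pickle
s=read_state();a=snapshot("wrist")[:,:,::-1];pickle.dump(s,open("w3.pkl","wb"));cv2.imwrite("pics/w3.png",a)
b=snapshot("top")[:,:,::-1];cv2.imwrite("pics/t3.png",b)
```

```text
(no output)
```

View pics/w3.png

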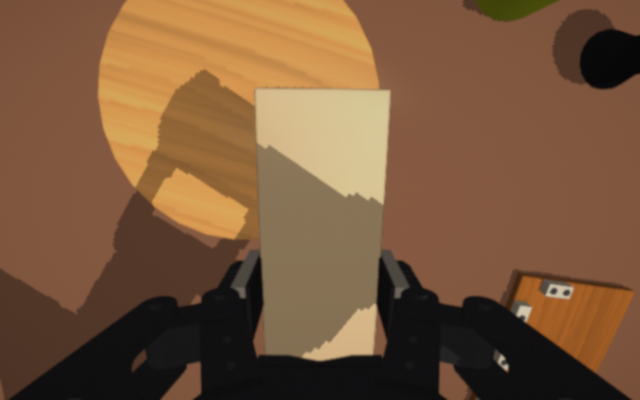

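View pics/t3.png

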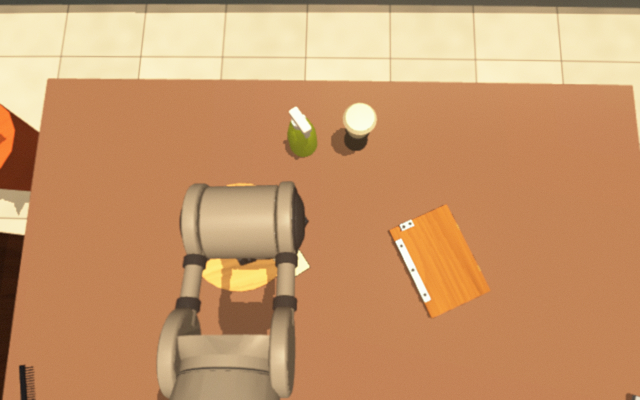

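Call:
{"name": "send_rows", "arguments": {
  "steps": [
    {"jaw":0.3,"tx":44,"ty":37,"tz":0,"spin":0},
    {"jaw":0.3,"tx":44,"ty":37,"tz":0,"spin":0},
    {"jaw":0.3,"tx":44,"ty":37,"tz":0,"spin":0},
    {"jaw":0.3,"tx":44,"ty":37,"tz":0,"spin":0},
    {"jaw":0.3,"tx":44,"ty":37,"tz":0,"spin":0}
  ]
}}

```text
time: 6.28
tcp_pos: [0.4992, -0.1834, 0.1965]
tcp_rot: [[0.572, -0.82, 0.0], [-0.82, -0.572, 0.0], [-0.0, -0.0, -1.0]]
contact_force: [2.1, 0.2, -5.0]
gripper_width: 0.0482
```

Call:
{"name": "send_rows", "arguments": {
  "steps": [
    {"jaw":0.3,"tx":44,"ty":37,"tz":0,"spin":0},
    {"jaw":0.3,"tx":0,"ty":0,"tz":0,"spin":0.155},
    {"jaw":0.3,"tx":0,"ty":0,"tz":0,"spin":0}
  ]
}}

```text
time: 6.65
tcp_pos: [0.494, -0.2393, 0.1961]
tcp_rot: [[0.438, -0.899, -0.001], [-0.899, -0.438, 0.001], [-0.001, 0.0, -1.0]]
contact_force: [-0.3, -0.2, -5.2]
gripper_width: 0.0485
```

Run:
```python
from h import *
import pickle
s=read_state();a=snapshot("wrist")[:,:,::-1];pickle.dump(s,open("w4.pkl","wb"));cv2.imwrite("pics/w4.png",a)
```

```text
(no output)
```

View pics/w4.png

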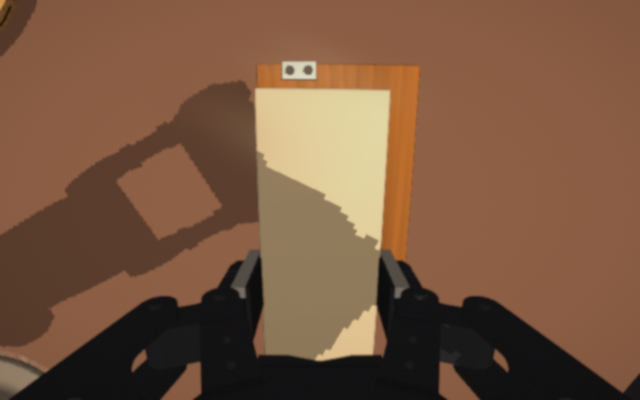

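The board's far edge runs from (257,66) to (419,66), the stop's lower edge from (282,79) to (316,79), and the hone is square in the jaws. Checking an enlargement.

Run:
```python
import cv2
a=cv2.imread("pics/w4.png");cv2.imwrite("pics/w4c.png",cv2.resize(a[50:125,245:435],None,fx=4,fy=4,interpolation=cv2.INTER_CUBIC))
```

```text
(no output)
```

View pics/w4c.png

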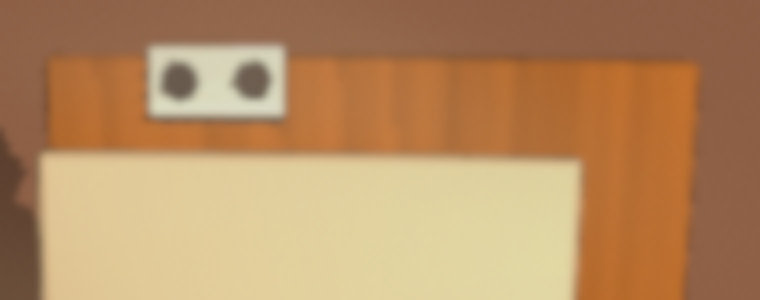

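Run:
```python
from h import *
import pickle
np.set_printoptions(precision=4,suppress=True)
s=pickle.load(open("w4.pkl","rb"))
f=lambda l,o,s:[( (x+.5)/s-.5+o[0],(y+.5)/s-.5+o[1]) for x,y in l]
g=lambda l:f(l,(245,50),4)
ang=lambda d:np.degrees(np.arctan2(d[1],d[0]))
C=onplane("wrist",g([(48,57),(698,64),(685,300)]),.016,s);print(C)
print("len",np.linalg.norm(C[1]-C[0]),"ang",ang(C[0]-C[1])-90,ang(C[1]-C[2]))
S=onplane("wrist",g([(148,47),(285,45),(286,117),(148,119)]),.028,s);print(S, ang(S[3]-S[2])-90,ang(S[0]-S[1])-90)
H=onplane("wrist",g([(40,153),(580,160)]),.2125,s);print(H,np.linalg.norm(H[1]-H[0]),ang(H[0]-H[1])-90)
T=s["tcp_rot"];print("tool hone ang",ang(-T[:,1]))
th=np.radians(26.0)
for th in np.radians([25.5,26,26.5]):
    R=np.array([[np.cos(th),-np.sin(th)],[np.sin(th),np.cos(th)]])
    hc=H.mean(0)[:2]-.075*R[:,0]
    mid=(C[0]+C[1])[:2]/2; bc1=mid-R[:,0]*.11
    sm=(S[2]+S[3])[:2]/2; bc2=sm-R@[.095,.035]
    print(np.degrees(th),bc1,bc2,"hone",hc,"in board",R.T@(hc-(bc1+bc2)/2), "tcp",R.T@(s["tcp_pos"][:2]-(bc1+bc2)/2), R.T@(s["tcp_pos"][:2]-np.array([.502,-.2521])))
```

```text
[[ 0.5694 -0.1387  0.016 ]
 [ 0.6331 -0.2718  0.016 ]
 [ 0.5858 -0.2952  0.016 ]]
len 0.1475555999495489 ang 25.565606534385722 26.372035933099195
[[ 0.5801 -0.1602  0.028 ]
 [ 0.5934 -0.1869  0.028 ]
 [ 0.58   -0.1936  0.028 ]
 [ 0.5665 -0.1665  0.028 ]] 26.58489276440052 26.552553816788702
[[ 0.5524 -0.1849  0.2125]
 [ 0.5731 -0.2288  0.2125]] 0.048511083787936934 25.283002800758467
tool hone ang 25.99977338485492
25.5 [ 0.5019 -0.2526] [ 0.5026 -0.2525] hone [ 0.495  -0.2391] in board [-0.0007  0.0153] tcp [-0.0017  0.0155] [-0.0017  0.0149]
26.0 [ 0.5024 -0.2535] [ 0.5032 -0.2532] hone [ 0.4953 -0.2397] in board [-0.0007  0.0155] tcp [-0.0017  0.0164] [-0.0016  0.015 ]
26.5 [ 0.5028 -0.2543] [ 0.5039 -0.2538] hone [ 0.4956 -0.2403] in board [-0.0008  0.0158] tcp [-0.0017  0.0173] [-0.0014  0.015 ]
```

The board yaw is about 26°, and the hone is aligned to it at board coordinates (-1, 15). Lowering it.

Call:
{"name": "send_rows", "arguments": {
  "steps": [
    {"jaw":0.3,"tx":4,"ty":0,"tz":40,"spin":0},
    {"jaw":0.3,"tx":0,"ty":0,"tz":50,"spin":0},
    {"jaw":0.3,"tx":0,"ty":0,"tz":40,"spin":0},
    {"jaw":0.3,"tx":0,"ty":0,"tz":20,"spin":0},
    {"jaw":0.3,"tx":0,"ty":0,"tz":5,"spin":0}
  ]
}}

```text
time: 7.32
tcp_pos: [0.4958, -0.2413, 0.0401]
tcp_rot: [[0.442, -0.897, -0.002], [-0.897, -0.442, 0.002], [-0.003, 0.001, -1.0]]
contact_force: [-0.4, 0.2, -5.1]
gripper_width: 0.0485
```

Call:
{"name": "send_rows", "arguments": {
  "steps": [
    {"jaw":0.3,"tx":0,"ty":0,"tz":3,"spin":0},
    {"jaw":0.3,"tx":0,"ty":0,"tz":3,"spin":0},
    {"jaw":0.3,"tx":0,"ty":0,"tz":0,"spin":0}
  ]
}}

```text
time: 7.7
tcp_pos: [0.4964, -0.2429, 0.0359]
tcp_rot: [[0.439, -0.899, 0.001], [-0.899, -0.439, -0.0], [0.001, -0.001, -1.0]]
contact_force: [0.7, -0.4, -5.7]
gripper_width: 0.0481
```

Call:
{"name": "send_rows", "arguments": {
  "steps": [
    {"jaw":0.3,"tx":0,"ty":0,"tz":2,"spin":0},
    {"jaw":0.3,"tx":0,"ty":0,"tz":2,"spin":0},
    {"jaw":0.3,"tx":0,"ty":0,"tz":0,"spin":0}
  ]
}}

```text
time: 8.07
tcp_pos: [0.496, -0.2427, 0.0311]
tcp_rot: [[0.438, -0.899, -0.0], [-0.899, -0.438, 0.0], [-0.0, 0.0, -1.0]]
contact_force: [-0.3, 0.1, -6.1]
gripper_width: 0.0482
```

Call:
{"name": "send_rows", "arguments": {
  "steps": [
    {"jaw":0.3,"tx":0,"ty":0,"tz":1,"spin":0},
    {"jaw":0.3,"tx":0,"ty":0,"tz":1,"spin":0},
    {"jaw":0.3,"tx":0,"ty":0,"tz":0,"spin":0}
  ]
}}

```text
time: 8.45
tcp_pos: [0.4961, -0.2428, 0.0292]
tcp_rot: [[0.438, -0.899, -0.0], [-0.899, -0.438, 0.0], [-0.0, 0.0, -1.0]]
contact_force: [-0.9, 0.3, -5.0]
gripper_width: 0.0487
```

Call:
{"name": "send_rows", "arguments": {
  "steps": [
    {"jaw":0.3,"tx":0,"ty":0,"tz":1,"spin":0},
    {"jaw":0.3,"tx":0,"ty":0,"tz":0,"spin":0}
  ]
}}

```text
time: 8.7
tcp_pos: [0.4962, -0.2429, 0.0284]
tcp_rot: [[0.438, -0.899, 0.0], [-0.899, -0.438, -0.0], [0.0, -0.0, -1.0]]
contact_force: [0.6, 0.4, -4.4]
gripper_width: 0.0483
```

Call:
{"name": "send_rows", "arguments": {
  "steps": [
    {"jaw":0.3,"tx":0,"ty":0,"tz":0.7,"spin":0},
    {"jaw":0.3,"tx":0,"ty":0,"tz":0,"spin":0}
  ]
}}

```text
time: 8.95
tcp_pos: [0.4962, -0.2429, 0.0283]
tcp_rot: [[0.438, -0.899, 0.0], [-0.899, -0.438, -0.0], [0.0, -0.0, -1.0]]
contact_force: [-3.3, 2.2, 5.5]
gripper_width: 0.0483
```

Touchdown on the bed at TCP z = 0.0283. Easing off slightly and sliding toward the corner while still holding the hone.

Call:
{"name": "send_rows", "arguments": {
  "steps": [
    {"jaw":0.3,"tx":0,"ty":0,"tz":-0.3,"spin":0},
    {"jaw":0.3,"tx":-5,"ty":-5,"tz":0,"spin":0},
    {"jaw":0.3,"tx":-5,"ty":-5,"tz":0,"spin":0},
    {"jaw":0.3,"tx":0,"ty":0,"tz":0,"spin":0}
  ]
}}

```text
time: 9.45
tcp_pos: [0.5019, -0.2292, 0.0283]
tcp_rot: [[0.439, -0.899, 0.002], [-0.899, -0.439, -0.001], [0.002, -0.002, -1.0]]
contact_force: [1.6, -0.5, 3.6]
gripper_width: 0.0485
```

Call:
{"name": "send_rows", "arguments": {
  "steps": [
    {"jaw":0.3,"tx":-4,"ty":-4,"tz":0,"spin":0},
    {"jaw":0.3,"tx":-3,"ty":-2,"tz":0,"spin":0},
    {"jaw":0.3,"tx":0,"ty":0,"tz":0,"spin":0}
  ]
}}

```text
time: 9.82
tcp_pos: [0.5039, -0.2208, 0.0283]
tcp_rot: [[0.439, -0.899, 0.002], [-0.899, -0.439, -0.001], [0.002, -0.001, -1.0]]
contact_force: [1.6, -3.0, 6.3]
gripper_width: 0.0483
```

Run:
```python
from h import *
import pickle
s=read_state();a=snapshot("wrist")[:,:,::-1];pickle.dump(s,open("w5.pkl","wb"));cv2.imwrite("pics/w5.png",a)
b=snapshot("top")[:,:,::-1];cv2.imwrite("pics/t5.png",cv2.resize(b[202:322,370:500],None,fx=5,fy=5,interpolation=cv2.INTER_CUBIC))
```

```text
(no output)
```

View pics/w5.png

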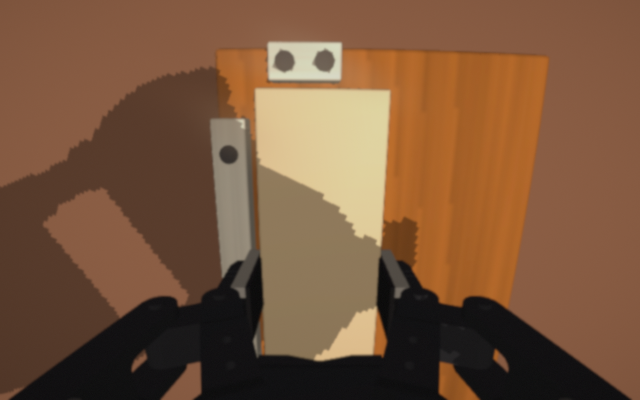

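View pics/t5.png

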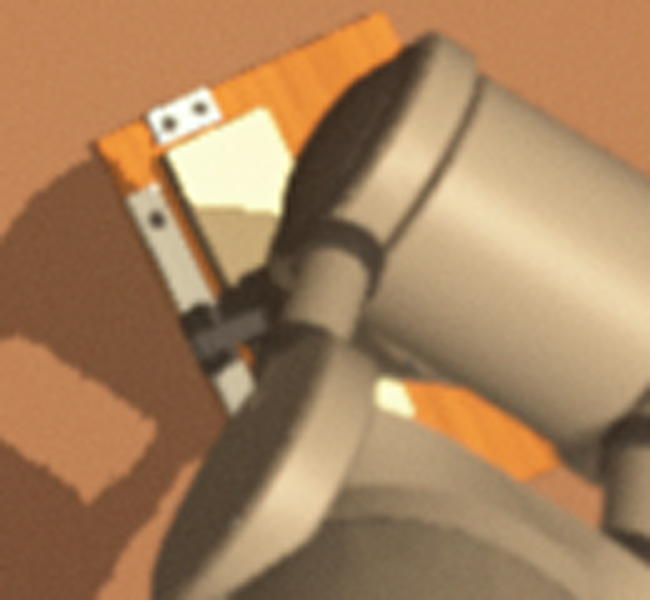

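The finger passes over the rail freely. Gaps left are roughly 7 mm to the rail and 4–5 mm to the stop. Creeping to the rail.

Call:
{"name": "send_rows", "arguments": {
  "steps": [
    {"jaw":0.3,"tx":-2,"ty":0,"tz":0,"spin":0},
    {"jaw":0.3,"tx":-2,"ty":0,"tz":0,"spin":0},
    {"jaw":0.3,"tx":-1,"ty":0,"tz":0,"spin":0},
    {"jaw":0.3,"tx":0,"ty":0,"tz":0,"spin":0}
  ]
}}

```text
time: 10.42
tcp_pos: [0.502, -0.2166, 0.0283]
tcp_rot: [[0.438, -0.899, 0.003], [-0.899, -0.438, -0.001], [0.002, -0.002, -1.0]]
contact_force: [3.0, -4.1, 4.4]
gripper_width: 0.0485
```

Call:
{"name": "send_rows", "arguments": {
  "steps": [
    {"jaw":0.3,"tx":-1,"ty":0,"tz":0,"spin":0},
    {"jaw":0.3,"tx":0,"ty":0,"tz":0,"spin":0}
  ]
}}

```text
time: 10.68
tcp_pos: [0.5015, -0.2157, 0.0283]
tcp_rot: [[0.438, -0.899, 0.003], [-0.899, -0.438, -0.001], [0.002, -0.002, -1.0]]
contact_force: [1.7, -4.3, 4.5]
gripper_width: 0.0482
```

Call:
{"name": "send_rows", "arguments": {
  "steps": [
    {"jaw":0.3,"tx":-0.7,"ty":0,"tz":0,"spin":0},
    {"jaw":0.3,"tx":0,"ty":0,"tz":0,"spin":0}
  ]
}}

```text
time: 10.92
tcp_pos: [0.5013, -0.2151, 0.0283]
tcp_rot: [[0.438, -0.899, 0.003], [-0.899, -0.438, -0.001], [0.002, -0.002, -1.0]]
contact_force: [1.8, -4.3, 4.2]
gripper_width: 0.0485
```

Call:
{"name": "send_rows", "arguments": {
  "steps": [
    {"jaw":0.3,"tx":-0.7,"ty":0,"tz":0,"spin":0},
    {"jaw":0.3,"tx":0,"ty":0,"tz":0,"spin":0}
  ]
}}

```text
time: 11.18
tcp_pos: [0.5012, -0.2149, 0.0284]
tcp_rot: [[0.439, -0.899, 0.003], [-0.899, -0.439, -0.002], [0.003, -0.002, -1.0]]
contact_force: [3.8, -5.4, 3.8]
gripper_width: 0.0487
```

Call:
{"name": "send_rows", "arguments": {
  "steps": [
    {"jaw":0.3,"tx":-0.7,"ty":0,"tz":0,"spin":0},
    {"jaw":0.3,"tx":0,"ty":0,"tz":0,"spin":0}
  ]
}}

```text
time: 11.42
tcp_pos: [0.5012, -0.2148, 0.0284]
tcp_rot: [[0.439, -0.898, 0.004], [-0.898, -0.439, -0.003], [0.005, -0.002, -1.0]]
contact_force: [3.4, -7.5, 2.0]
gripper_width: 0.0482
```

Call:
{"name": "send_rows", "arguments": {
  "steps": [
    {"jaw":0.3,"tx":-0.7,"ty":0,"tz":0,"spin":0},
    {"jaw":0.3,"tx":0,"ty":0,"tz":0,"spin":0}
  ]
}}

```text
time: 11.68
tcp_pos: [0.5012, -0.2147, 0.0284]
tcp_rot: [[0.44, -0.898, 0.004], [-0.898, -0.44, -0.004], [0.006, -0.002, -1.0]]
contact_force: [4.4, -9.9, 1.5]
gripper_width: 0.0484
```

Rail contact: motion stopped while the force rose to 11 N. Easing off slightly and pushing to the stop.

Call:
{"name": "send_rows", "arguments": {
  "steps": [
    {"jaw":0.3,"tx":0.9,"ty":-1,"tz":0,"spin":0},
    {"jaw":0.3,"tx":0,"ty":-1,"tz":0,"spin":0},
    {"jaw":0.3,"tx":0,"ty":-1,"tz":0,"spin":0},
    {"jaw":0.3,"tx":0,"ty":0,"tz":0,"spin":0}
  ]
}}

```text
time: 12.18
tcp_pos: [0.5017, -0.2143, 0.0283]
tcp_rot: [[0.44, -0.898, -0.001], [-0.898, -0.44, -0.003], [0.003, 0.002, -1.0]]
contact_force: [-5.1, -12.3, 7.0]
gripper_width: 0.0486
```

Call:
{"name": "send_rows", "arguments": {
  "steps": [
    {"jaw":0.3,"tx":0,"ty":-0.7,"tz":0,"spin":0},
    {"jaw":0.3,"tx":0,"ty":0,"tz":0,"spin":0}
  ]
}}

```text
time: 12.42
tcp_pos: [0.5021, -0.2141, 0.0283]
tcp_rot: [[0.44, -0.898, -0.001], [-0.898, -0.44, -0.003], [0.003, 0.003, -1.0]]
contact_force: [-7.7, -14.2, 7.8]
gripper_width: 0.0483
```

Call:
{"name": "send_rows", "arguments": {
  "steps": [
    {"jaw":0.3,"tx":0,"ty":-0.7,"tz":0,"spin":0},
    {"jaw":0.3,"tx":0,"ty":0,"tz":0,"spin":0}
  ]
}}

```text
time: 12.68
tcp_pos: [0.5027, -0.2138, 0.0283]
tcp_rot: [[0.44, -0.898, -0.001], [-0.898, -0.44, -0.003], [0.003, 0.003, -1.0]]
contact_force: [-7.4, -13.1, 7.9]
gripper_width: 0.0481
```

Call:
{"name": "send_rows", "arguments": {
  "steps": [
    {"jaw":0.3,"tx":0,"ty":-0.7,"tz":0,"spin":0},
    {"jaw":0.3,"tx":0,"ty":0,"tz":0,"spin":0}
  ]
}}

```text
time: 12.92
tcp_pos: [0.5033, -0.2135, 0.0283]
tcp_rot: [[0.44, -0.898, -0.001], [-0.898, -0.44, -0.004], [0.003, 0.003, -1.0]]
contact_force: [-7.3, -13.7, 7.1]
gripper_width: 0.0481
```

Call:
{"name": "send_rows", "arguments": {
  "steps": [
    {"jaw":0.3,"tx":0.4,"ty":-0.7,"tz":0,"spin":0},
    {"jaw":0.3,"tx":0,"ty":0,"tz":0,"spin":0}
  ]
}}

```text
time: 13.18
tcp_pos: [0.5039, -0.2133, 0.0283]
tcp_rot: [[0.44, -0.898, -0.002], [-0.898, -0.44, -0.003], [0.002, 0.003, -1.0]]
contact_force: [-7.6, -12.2, 7.8]
gripper_width: 0.0484
```

Call:
{"name": "send_rows", "arguments": {
  "steps": [
    {"jaw":0.3,"tx":0,"ty":-0.7,"tz":0,"spin":0},
    {"jaw":0.3,"tx":0,"ty":0,"tz":0,"spin":0}
  ]
}}

```text
time: 13.42
tcp_pos: [0.5045, -0.213, 0.0283]
tcp_rot: [[0.44, -0.898, -0.002], [-0.898, -0.44, -0.003], [0.002, 0.003, -1.0]]
contact_force: [-6.9, -12.5, 7.8]
gripper_width: 0.0488
```

Call:
{"name": "send_rows", "arguments": {
  "steps": [
    {"jaw":0.3,"tx":0,"ty":-0.7,"tz":0,"spin":0},
    {"jaw":0.3,"tx":0,"ty":0,"tz":0,"spin":0}
  ]
}}

```text
time: 13.68
tcp_pos: [0.5045, -0.2129, 0.0283]
tcp_rot: [[0.44, -0.898, -0.003], [-0.898, -0.44, -0.003], [0.002, 0.004, -1.0]]
contact_force: [-10.9, -14.0, 9.6]
gripper_width: 0.0483
```

Call:
{"name": "send_rows", "arguments": {
  "steps": [
    {"jaw":0.3,"tx":0,"ty":-0.7,"tz":0,"spin":0},
    {"jaw":0.3,"tx":0,"ty":0,"tz":0,"spin":0}
  ]
}}

```text
time: 13.92
tcp_pos: [0.5046, -0.213, 0.0283]
tcp_rot: [[0.44, -0.898, -0.004], [-0.898, -0.44, -0.003], [0.001, 0.005, -1.0]]
contact_force: [-12.9, -15.8, 11.3]
gripper_width: 0.0483
```

Stop contact: x stalled and the force rose to 18 N. The slide distances (20.6, 23.2 mm) match the plan. Relaxing the load, then releasing.

Call:
{"name": "send_rows", "arguments": {
  "steps": [
    {"jaw":0.3,"tx":0.4,"ty":0.8,"tz":0,"spin":0},
    {"jaw":0.3,"tx":0,"ty":0,"tz":0,"spin":0}
  ]
}}

```text
time: 14.18
tcp_pos: [0.5045, -0.213, 0.0283]
tcp_rot: [[0.44, -0.898, -0.003], [-0.898, -0.44, -0.003], [0.001, 0.004, -1.0]]
contact_force: [-10.3, -13.0, 10.6]
gripper_width: 0.0482
```

Call:
{"name": "send_rows", "arguments": {
  "steps": [
    {"jaw":0.6,"tx":0,"ty":0,"tz":-0.3,"spin":0},
    {"jaw":0.8,"tx":0,"ty":0,"tz":0,"spin":0},
    {"jaw":0.9,"tx":0,"ty":0,"tz":0,"spin":0},
    {"jaw":0.9,"tx":0,"ty":0,"tz":0,"spin":0}
  ]
}}

```text
time: 14.68
tcp_pos: [0.5061, -0.2104, 0.0278]
tcp_rot: [[0.439, -0.899, -0.001], [-0.899, -0.439, 0.001], [-0.001, 0.0, -1.0]]
contact_force: [0.3, -0.0, 0.7]
gripper_width: 0.0766
```

Call:
{"name": "send_rows", "arguments": {
  "steps": [
    {"jaw":0.9,"tx":0,"ty":0,"tz":-10,"spin":0},
    {"jaw":0.9,"tx":0,"ty":0,"tz":-40,"spin":0},
    {"jaw":0.9,"tx":0,"ty":0,"tz":-50,"spin":0},
    {"jaw":0.9,"tx":0,"ty":40,"tz":-30,"spin":0},
    {"jaw":0.9,"tx":0,"ty":20,"tz":0,"spin":0}
  ]
}}

```text
time: 15.3
tcp_pos: [0.4524, -0.2384, 0.1611]
tcp_rot: [[0.438, -0.899, 0.004], [-0.899, -0.438, -0.003], [0.005, -0.003, -1.0]]
contact_force: [0.4, 0.5, -0.2]
gripper_width: 0.0773
```

Run:
```python
from h import *
import pickle
s=read_state();print(s["tcp_pos"]);a=snapshot("wrist")[:,:,::-1];pickle.dump(s,open("w6.pkl","wb"));cv2.imwrite("pics/w6.png",a)
b=snapshot("top")[:,:,::-1];cv2.imwrite("pics/t6.png",cv2.resize(b[202:322,370:500],None,fx=5,fy=5,interpolation=cv2.INTER_CUBIC))
```

```text
[ 0.45244135 -0.23844779  0.16107481]
```

View pics/w6.png

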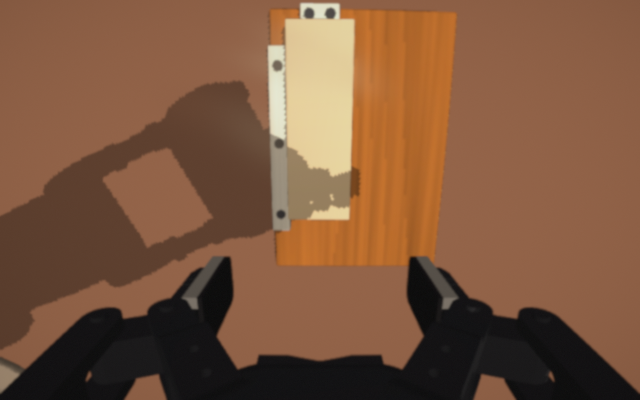

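View pics/t6.png

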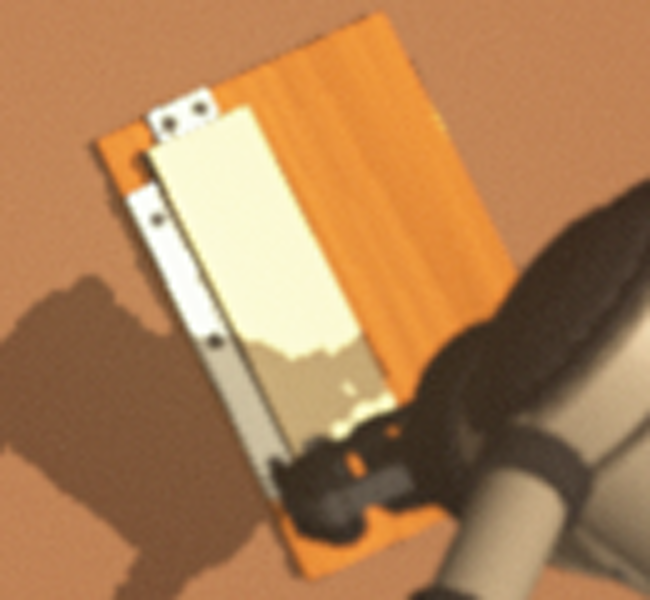

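Run:
```python
import cv2
a=cv2.imread("pics/w6.png")
cv2.imwrite("pics/w6a.png",cv2.resize(a[0:70,260:370],None,fx=7,fy=7,interpolation=cv2.INTER_CUBIC))
cv2.imwrite("pics/w6b.png",cv2.resize(a[195:275,260:370],None,fx=7,fy=7,interpolation=cv2.INTER_CUBIC))
```

```text
(no output)
```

View pics/w6a.png

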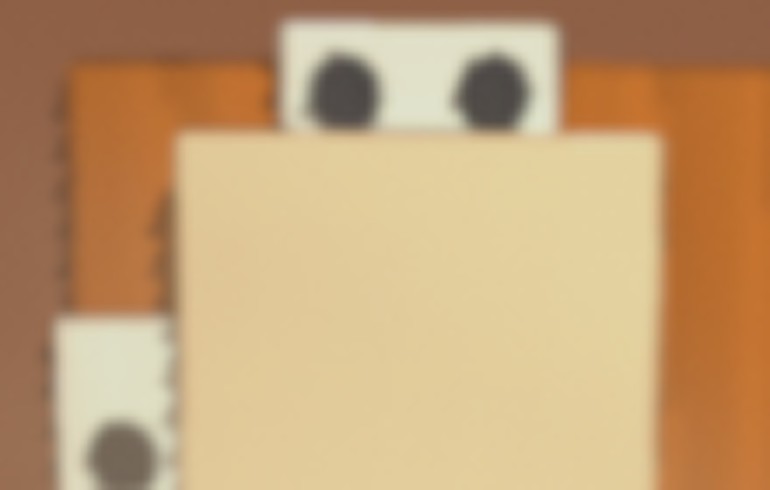

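View pics/w6b.png

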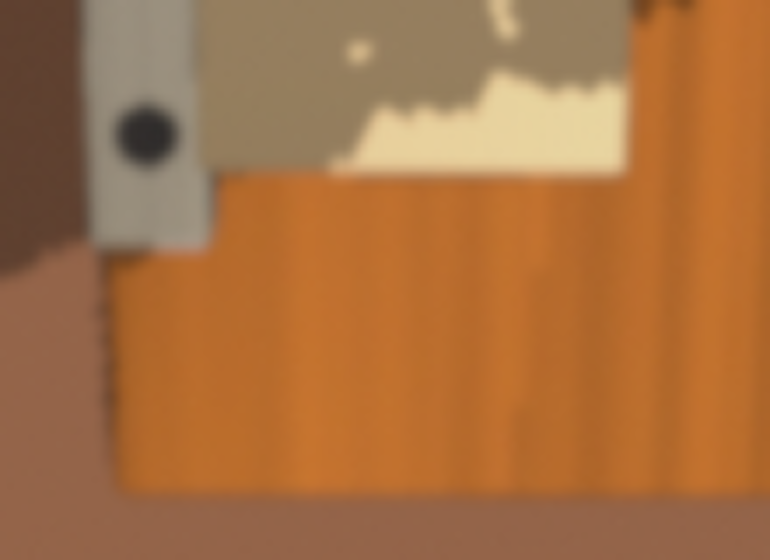

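Run:
```python
from h import *
import pickle
np.set_printoptions(precision=2,suppress=True)
s=pickle.load(open("w6.pkl","rb"))
f=lambda l,o,s:[( (x+.5)/s-.5+o[0],(y+.5)/s-.5+o[1]) for x,y in l]
A=lambda l:f(l,(260,0),7); B=lambda l:f(l,(260,195),7)
H=onplane("wrist",A([(176,133),(663,133)])+B([(627,175),(202,171)]),.044,s)[:,:2]*1e3
C=onplane("wrist",A([(72,62)])+[(456,12.5),(435,265)]+B([(120,492)]),.016,s)[:,:2]*1e3
S=onplane("wrist",A([(122,457)])+B([(147,135)]),.028,s)[:,:2]*1e3
ST=onplane("wrist",A([(282,22),(558,26)]),.028,s)[:,:2]*1e3
ang=lambda d:np.degrees(np.arctan2(d[1],d[0]))
print("hone sides",np.linalg.norm(np.roll(H,-1,0)-H,axis=1),"board sides",np.linalg.norm(np.roll(C,-1,0)-C,axis=1))
print("hone ang",ang(H[0]-H[3]),ang(H[1]-H[2]),"short",ang(H[0]-H[1])-90)
print("board ang",ang(C[0]-C[3]),ang(C[1]-C[2]),"screws",ang(S[0]-S[1]),"stop",ang(ST[0]-ST[1])-90)
th=np.radians(ang(S[0]-S[1]));R=np.array([[np.cos(th),-np.sin(th)],[np.sin(th),np.cos(th)]])
c=C.mean(0)
print("hone in board (corners)",(H.mean(0)-c)@R)
print("rail screws y",(S-c)@R,"expect 67.5; stop outer",(ST-c)@R,"expect x110, y50/20")
```

```text
hone sides [ 49.45 149.57  49.36 148.96] board sides [147.39 217.3  149.54 217.66]
hone ang 25.764903436421108 25.728508475150115 short 26.033737836031648
board ang 25.644448170870334 26.211536459904174 screws 25.70090096154262 stop 25.266932272137424
hone in board (corners) [19.74 35.2 ]
rail screws y [[ 64.99  67.94]
 [-55.16  67.94]] expect 67.5; stop outer [[109.54  49.97]
 [109.31  20.46]] expect x110, y50/20
```

The hone measures (19.7, 35.2) mm in the board frame, against a home position of (20, 35). Its yaw differs from the rail by under 0.1°. Last, I'll check the bystanders.

Run:
```python
from h import *
cv2.imwrite("pics/s7.png",snapshot("side")[:,:,::-1])
```

```text
(no output)
```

View pics/s7.png

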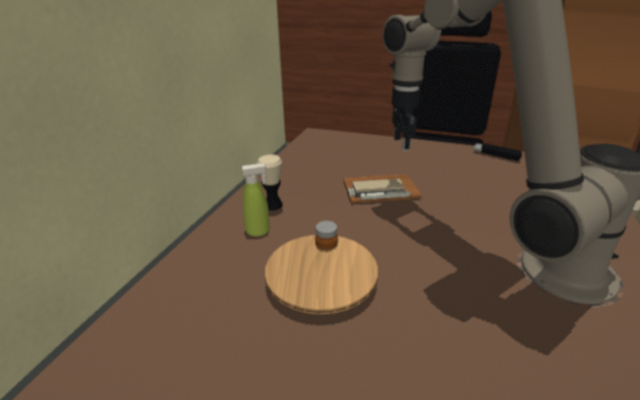

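The jar stands on the disc at (326,234), and the spray bottle (256,200) and brush (270,182) haven't moved. The hone is on the board and the arm is clear, so I'm handing in.

```bash
python3 -c "
from plant import *
print(job_done())"
```

```text
the job is handed in; nothing more can be done
None
```

The hone is fully home in the corner of the honing board, released, and the job is handed in at about 15.5 s of the 64 s allowed. `job_done()` gives no verdict, so the result rests on my own checks below.

I gripped the hone by its top half, lifted it off the stand, lowered it gently onto the bed (TCP z 0.0283 m) and slid it home still in the gripper. It stopped against the rail at about 11 N and against the end stop at about 18 N. I then eased off, opened the gripper and moved clear.

- **Position:** the last wrist picture puts the hone centre at (19.7, 35.2) mm on the board; fully home is (20, 35). This comes from one wrist view using the given heights.
- **Angle:** its yaw is within 0.1° of the rail's screw line. Other board edges in that view read 25.3–26.2° against the hone's 25.7°, still within tolerance.
- **Bystanders:** the final side picture shows the jar standing on the stand and the spray bottle and neck brush where they were.
- **Release:** contact force read near zero after letting go.
- **Disagreement:** heights triangulated from the top and side cameras came out 3–4 mm below the stated ones. I used the stated heights, and the bed contact fitted them to about 1 mm.

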